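# Shut the rock scanner and hold its recessed start button

## Task

The rock specimen already lies in the scanner's open drawer: push the drawer fully shut with the specimen in it. Then take the stylus out of its stand, reach its thin rod down through the round hole in the scanner's top and press the recessed start button right down. Finish while holding: still gripping the stylus, with the button kept fully down by its tip; leave the loose stones, hand lens and vial on the table where they are.

Things in the scene. Friction and masses are not known exactly. Their poses are not given: they have to be found in the camera images.
- scanner_mid (a point): Middle of the top of the desktop rock scanner, a white box fixed to the table, 180 x 240 x 90 mm high (x, y, z), its top 90 mm above the table. Its x axis points from its front (the drawer side, towards the robot) to its back, y to its left, z up; it stands turned by up to 0.3 rad from one episode to the next. The drawer is in the left part of the front, the button hole in the grey right-hand part of the top; a flat dark display lies on the top's left part.
- drawer (a joint): How far the drawer is open, in m: 0 fully shut, 0.11 fully out. It slides along the scanner's x axis (towards +x to shut), with about 1.5 N of friction, and stays where it is left. It has no handle or catch: push on its front face.
- drawer_face (a point): Centre of the outer front face of the drawer: an upright flat white panel 138 mm wide and 62 mm high, from 8 mm to 70 mm above the table; this point is 40 mm above the table. The face looks along the scanner's -x; axes are parallel to the scanner's. When shut the face stands 12 mm in front of the scanner's front.
- drawer_floor (a point): Centre of the drawer's inner floor (inside 138 x 118 mm, walls 38 mm high), 14 mm above the table; moves with the drawer, axes parallel to the scanner's.
- specimen_mid (a point): Centre of the pale tan rock specimen, 50 x 42 x 36 mm high, about 0.12 kg, lying loose in the drawer.
- aperture (a point): Centre of the mouth of the round hole in the scanner's top, 15 mm across, 90 mm above the table, axis vertical, straight walls. It is 20 mm nearer the front than the middle of the scanner and 77 mm to its right.
- button_top (a point): Centre of the top of the start button, a pale disc 13 mm across at the bottom of that hole, 22 mm below its mouth when not pressed (68 mm above the table).
- button (a joint): How far the button is pressed down, in m: 0 up, 0.006 fully down against its stop. A spring pushes it back up: about 1.5 N starts it, 5 N holds it fully down.
- stand (a point): Middle of the top of the stylus's stand, a pale wooden block 60 x 60 x 55 mm high fixed to the table, with one vertical hole 11 mm across in its middle, through to the table. It stands to the left or to the right of the scanner.
- stylus_grip (a point): Middle of the stylus's handle, its z axis pointing along the stylus from tip to handle. The stylus, 0.06 kg, stands upright and loose in the stand with its rod in the hole and its collar on the block: a steel rod 6 mm in diameter and 50 mm long, then a collar 21 mm in diameter and 5 mm thick, then a round black handle 16 mm in diameter and 80 mm long. This point is 95 mm from the tip, 100 mm above the table while in the stand; lifting it clear of the stand takes 50 mm.
- stylus_tip (a point): The tip (end of the thin rod) of the stylus, axes as for its grip.
- pot (a point): Foot of the white pencil pot, 68 mm across and 85 mm high, fixed, pencils reaching to 145 mm; it stands on the other side of the scanner from the stand.
- rock_a_mid (a point): Centre of a loose grey stone on the table, 70 x 55 x 38 mm high; to be left alone.
- rock_b_mid (a point): Centre of a loose dark stone on the table, 55 x 45 x 30 mm high; to be left alone.
- rock_c_mid (a point): Centre of a loose brown stone on the table, 85 x 60 x 45 mm high; to be left alone.
- lens_mid (a point): Middle of a hand lens lying on the table, about 125 mm long, 52 mm wide, 10 mm high; to be left alone.
- vial_mid (a point): Centre of a small amber vial with a black cap standing on the table, 36 mm across, 75 mm high; to be left alone.
Not all that is in view belongs to the job. There is more than one size of the part that bears stylus_grip; the job needs the smallest.

How it is judged:
By the outcome, as a careful person would: the job done as asked, in the order asked, and still so for the second after the job is handed in, while the arm keeps its last pose, push and grip.
It also fails if it takes over 54 s, if anything falls off the work surface, if the arm or the gripper's body presses on something with over 40 N, if the wrist force passes 120 N, or if a joint passes its speed limit or range.

## Robot

A 6-joint arm with a two-finger parallel gripper is mounted at the origin on the work surface. World frame = base frame: x ahead of the robot, y to its left, z up, the work surface at z = 0. Lengths are in m, angles in rad, forces in N, time in s.
With the tool pointing down it reaches from about 0.225 to 0.725 m from the base axis. Payload 3.1 kg.
Tool frame: the origin (TCP) lies midway between the tips of the shut fingers; the grasp point (between the pads) lies 19 mm behind it (arm.grip_depth is the distance from the TCP to the grasp point, in m); z points along the fingers, y is the line along which they close (so a half turn about z gives the same grasp; the last joint's range is limited). The gripper opens to 85 mm and grips with 20 to 120 N. Pads are 22 mm wide; open, the fingers measure 114 mm over their backs; the gripper's body (76 mm by 85 mm) begins 54 mm behind the grasp point. The pads swing forward as they close: fully open they stand 13 mm farther back than shut.
Start: joints at [1.084, 0.048, 0.099, 1.622, 0, 1.443], TCP at [0.184, 0.492, 0.231] pointing down, gripper open.
Joint ranges: [-2.91, 2.91], [-0.99, 1.94], [-1.21, 1.42], [-2.12, 2.29], [-1.49, 1.47], [-3.14, 3.14]. Speed limits (rad/s): [2.79, 2.79, 3.14, 3.14, 3.14, 3.14].

## Interface

Orientations are given as [roll, pitch, yaw] about the fixed x, y, z axes, in that order (R = Rz(yaw) Ry(pitch) Rx(roll)).
In Python, from station import arm gives the robot as it stands.
- The arm moves only by the tool apply_moves, never from a script. Its argument "plan" is a list of rows, each an object with "claw": the closure, from -1 (fully open) to 1 (shut), so that 0 is half open; "linear": the shift along the tool's x, y, z in mm, a list of three; "dr": the turn, a rotation vector about the tool's x, y, z in degrees, a list of three. In form: [{"claw": claw, "linear": [dx, dy, dz], "dr": [ax, ay, az]}, ...]. A call has 1 to 12 rows; each row is the pose to reach, as a shift and turn from the pose commanded when the call began, along the tool's axes at that moment; what a row does not reach only later rows make up. A row lasts 1/10 s, in which the tool goes at most 50 mm and 8.59 degrees, less where a joint would pass 70% of its speed; a pose out of reach is approached as far as the arm can. A call with a gripper value outside its range is refused whole. The fingers move at their own pace and stop on an object; "squeeze" is the grip in N (left out, the last holds). Time passes only in rows, so rows that repeat a pose let the fingers close. It gives the time, the measured TCP pose, the force, the opening and the grip force at its end, in the units of the state.
- arm.get_state(): the state, without advancing time (a new reading comes with each control period).
- arm.capture(name): name is "side" or "top" or "wrist"; returns the picture (420x560x3 uint8, red, green, blue); there is no depth.
- arm.camera_info(name): a dict with "intrinsics" (3x3 intrinsics, pixels), "xyz" and "orientation" of the camera in the world; the wrist camera has in their place "tool_from_camera" (4x4, takes a point from camera to tool coordinates, whose origin is the TCP and whose axes are the flange's). Camera axes: x right, y down, z forward; pixel columns grow to the right and rows downward; lengths in m; the calibration is good to about 2 mm. The wrist camera is an equidistant fisheye: a pixel r from the principal point sees the ray r / f radians off the axis. A picture is of the moment at which its call begins: read the wrist's pose just before it. camera_info takes no time and is no camera call.
- arm.close_job(): hands the job in; it is judged then, once.
Trained networks look in the newest picture that a camera, given by its name, has taken for a name from the list of things; names that differ only in an ending like _2 or _b are one class to them, and where a whole thing is asked for, a point or a joint stands for the part that bears it (a point fixed in the world has none). Each returns a list of dicts, best first, with "confidence" (0 to 1); they miss things now and then, are a little off and sometimes report something else, mostly with a low value. They report only what shows in the picture. A call takes as long as a camera call. They do not tell look-alikes from the thing itself.
- arm.search_frame(name, camera): "xy" ([column, row] in pixels, amid what is visible of it).
The state is a dict: "t": time; "qpos": joint angles; "dq": joint speeds; "effort": joint torques, N m; "eef_pos": TCP position; "tcp_rot": TCP orientation; "ft_force": force on the tool from outside, world axes, zero at the start; "ft_torque": the same for the moment, N m; "opening": finger opening in m; "grasp_force": force on a finger pad.
Only numpy, scipy, OpenCV 4.12 (cv2) and the standard library are available. Lean on these libraries where they do the work, as an engineer would, in place of code of your own. Each camera call takes 0.05 s, during which the arm holds its last target. There are 200 camera calls.

## Working session

There is one attempt and no reset: what is moved stays moved. The work goes in short steps, Python scripts to look and compute and a tool call to move; the robot and the scene stay as the last step left them, time stands still between calls to the robot, and variables do not carry over. Pictures are saved under pics/ and viewed, at most 10 in all, crops included, and the job is handed in when it is done.

Besides the shell and the picture viewer there is one more tool, called by a JSON object that holds its "method" and its "body", one argument or row to a line. apply_moves: Moves the arm, as the interface text tells. Its arguments: {"type":"object","properties":{"plan":{"type":"array"},"squeeze":{"type":"number"}},"required":["plan"]}

```bash
ls; mkdir -p pics; python3 - <<'E'
from station import arm
import cv2,numpy as np
for n in ("side","top"):
    im=arm.capture(n); cv2.imwrite(f"pics/{n}0.png",im[:,:,::-1])
    print(n,arm.camera_info(n))
    for k in ["stylus_grip","aperture","drawer_face","stand","scanner_mid","specimen_mid","button_top"]:
        print(k,[(np.round(d["xy"]).tolist(),round(d["confidence"],2)) for d in arm.search_frame(k,n)])
print(arm.camera_info("wrist"));print(arm.get_state())
E
```

```text
pics
side {'intrinsics': array([[398.64124762,   0.        , 279.23829379],
       [  0.        , 398.64124762, 203.94850609],
       [  0.        ,   0.        ,   1.        ]]), 'xyz': array([0.29756295, 0.7356327 , 0.74854623]), 'orientation': array([-2.28073013, -0.01014706, -2.84331012])}
stylus_grip [([223.0, 295.0], 0.71), ([211.0, 325.0], 0.61)]
aperture [([250.0, 207.0], 0.82)]
drawer_face [([276.0, 228.0], 0.97)]
stand [([224.0, 295.0], 0.66), ([228.0, 315.0], 0.6), ([281.0, 133.0], 0.24)]
scanner_mid [([247.0, 207.0], 0.94)]
specimen_mid [([271.0, 234.0], 0.53), ([278.0, 228.0], 0.22)]
button_top [([167.0, 296.0], 0.55), ([219.0, 295.0], 0.39), ([336.0, 307.0], 0.3)]
top {'intrinsics': array([[397.4554682 ,   0.        , 280.81892826],
       [  0.        , 397.4554682 , 211.2022085 ],
       [  0.        ,   0.        ,   1.        ]]), 'xyz': array([ 0.37338194, -0.00608988,  0.93354197]), 'orientation': array([-2.95764852, -0.00569812, -1.5725282 ])}
stylus_grip [([106.0, 253.0], 0.73), ([80.0, 207.0], 0.69), ([133.0, 207.0], 0.45)]
aperture [([280.0, 182.0], 0.67), ([2
[... 684 characters left out ...]
0,  0.00000000e+00,
         1.00000000e+00]])}
{'t': 0.8, 'qpos': array([1.08416843e+00, 4.79521484e-02, 9.92178314e-02, 1.62197681e+00,
       1.84777693e-06, 1.44300974e+00]), 'dq': array([ 0.00106556,  0.00049848, -0.0004974 ,  0.0004221 , -0.00157892,
       -0.0004123 ]), 'effort': array([ 1.91051186e-04, -3.38586867e+01,  3.20126152e+01,  7.63244971e-04,
       -1.70657527e-04,  9.60901673e-06]), 'eef_pos': array([0.18438348, 0.49156616, 0.23134543]), 'tcp_rot': array([3.14150791e+00, 9.02553110e-06, 2.78275135e+00]), 'ft_force': array([-0.51681203, -0.90577658, -0.23895463]), 'ft_torque': array([0.00914014, 0.03037147, 0.04644803]), 'grasp_force': 0.0, 'opening': 0.08563822645789002}
```

View pics/top0.png

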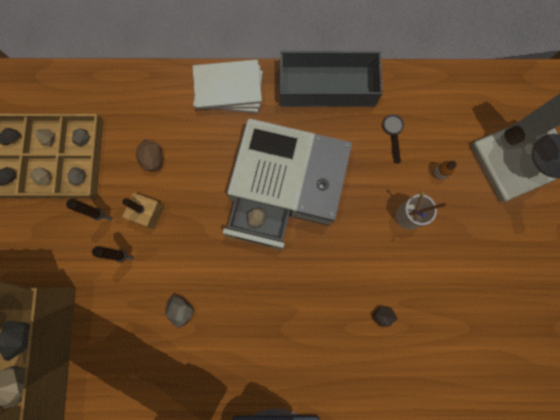

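View pics/side0.png

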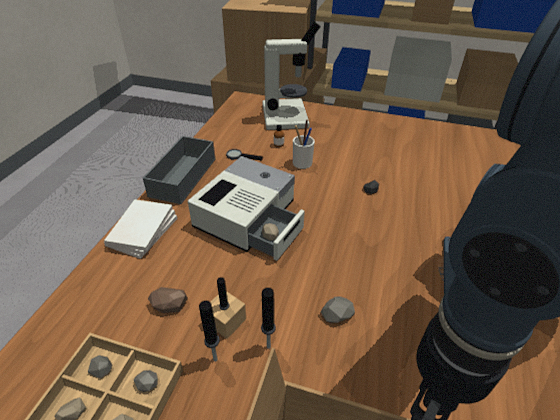

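Top view: the scanner's centre is near (290,172), its hole near (322,184), and the drawer front at (254,238). There are three stylus-like objects: one in the wooden stand (top 133,205 / side 222,293) and two larger ones standing free (top 85,209 / side 209,325, and top 108,254 / side 268,312). The one in the stand fits the description, so I'll check it in a crop.

```bash
cat > h.py <<'E'
from station import arm
import cv2,numpy as np
from scipy.spatial.transform import Rotation as R
def ray(cam,uv,st=None):
    c=arm.camera_info(cam);K=c["intrinsics"];u=np.array([(uv[0]-K[0,2])/K[0,0],(uv[1]-K[1,2])/K[1,1]])
    if cam=="wrist":
        r=np.linalg.norm(u);d=np.r_[u/max(r,1e-9)*np.sin(r),np.cos(r)]
        T=c["tool_from_camera"];Q=R.from_euler("xyz",st["tcp_rot"]).as_matrix()
        return Q@T[:3,3]+st["eef_pos"],Q@T[:3,:3]@d
    return c["xyz"],R.from_euler("xyz",c["orientation"]).as_matrix()@np.r_[u,1]
def at(cam,uv,z,st=None):
    o,d=ray(cam,uv,st);return o+d*(z-o[2])/d[2]
def proj(cam,P,st=None):
    c=arm.camera_info(cam);K=c["intrinsics"];P=np.atleast_2d(P)
    if cam=="wrist":
        T=c["tool_from_camera"];Q=R.from_euler("xyz",st["tcp_rot"]).as_matrix()
        p=(((P-st["eef_pos"])@Q)-T[:3,3])@T[:3,:3]
        n=np.linalg.norm(p[:,:2],axis=1);th=np.arctan2(n,p[:,2]);u=p[:,:2]/n[:,None]*th[:,None]
    else:
        p=(P-c["xyz"])@R.from_euler("xyz",c["orientation"]).as_matrix();u=p[:,:2]/p[:,2:]
    return u*K[0,0]+K[:2,2]
E
python3 - <<'E'
from h import *
t=cv2.imread("pics/top0.png");s=cv2.imread("pics/side0.png")
a=cv2.resize(t[110:255,215:360],(580,580),interpolation=cv2.INTER_CUBIC);b=cv2.resize(s[265:375,190:290],(0,0),fx=2.2,fy=2.2,interpolation=cv2.INTER_CUBIC)
o=np.zeros((580,800,3),np.uint8);o[:,:580]=a;o[:b.shape[0],580:]=b
c=cv2.resize(t[170:270,60:165],(220,210));o[300:510,580:]=c
cv2.imwrite("pics/crop1.png",o)
print("aper",at("top",(322,184),.09),at("side",(265,175),.09))
print("handle top",at("top",(127,201),.14))
for n,uv in (("A",(222,279)),("B",(207,302)),("C",(267,290))): print(n,at("side",uv,.14))
E
```

```text
aper [ 0.59079323 -0.10137818  0.09      ] [ 0.59001626 -0.1042482   0.09      ]
handle top [0.54235108 0.30227737 0.14      ]
A [0.53941713 0.3015377  0.14      ]
B [0.54444959 0.35829514 0.14      ]
C [0.44897178 0.30009528 0.14      ]
```

View pics/crop1.png

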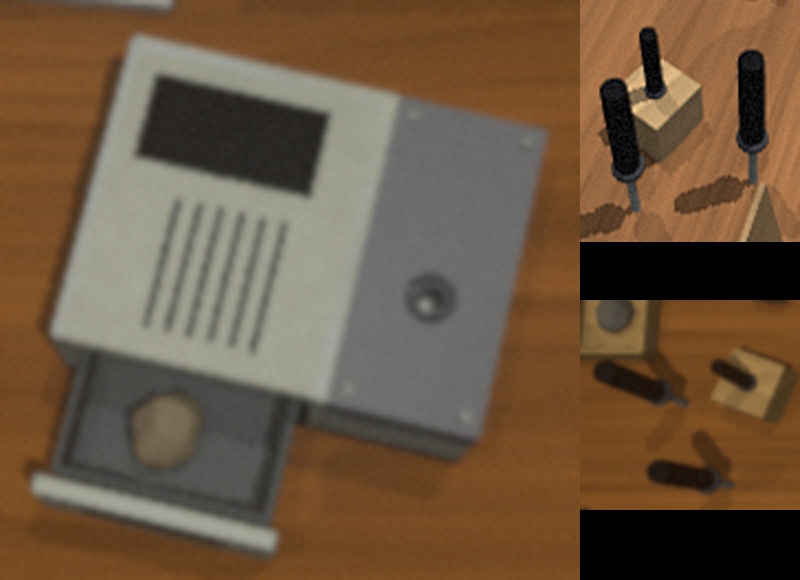

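The crop shows the stylus in the stand is thinner and shorter than the two freestanding ones, so it is the right one. The scanner top's corners are at crop pixels (135,35), (547,128), (478,440) and (50,337), with the hole at (430,298).

```bash
python3 - <<'E'
from h import *
f=lambda p,z:at("top",(p[0]/4+215-.4,p[1]/4+110-.4),z)
C=[f(p,.09) for p in ((135,35),(547,128),(478,440),(50,337))]
m=np.mean(C,0);x=(C[0]+C[1]-C[2]-C[3]);y=(C[0]+C[3]-C[1]-C[2])
yaw1=np.arctan2(x[1],x[0]);yaw2=np.arctan2(-y[0],y[1]);print(m,yaw1,yaw2,np.linalg.norm(x)/2,np.linalg.norm(y)/2)
yaw=(yaw1*.18+yaw2*.24)/.42
Q=R.from_euler("z",yaw).as_matrix()
print("aper",m+Q@[-.02,-.077,0],f((430,298),.09))
F=np.array([f(p,.07) for p in((30,490),(275,550))]);print("face",F,np.linalg.norm(F[0]-F[1]),(F-m)@Q)
st=arm.get_state()
fc=F.mean(0);print("facemid",fc)
g=at("top",(127,201),.14);print("yaw",yaw)
T=R.from_euler("xyz",st["tcp_rot"]);print(T.as_matrix().round(3))
start=fc+Q@[-.05,0,0];start[2]=.04
w=R.from_euler("xyz",[np.pi,0,yaw+np.pi])  # tool x backward
for w in (w,R.from_euler("xyz",[np.pi,0,yaw])):
    print("tool move mm",T.inv().apply(start-st["eef_pos"])*1000,"dr",(T.inv()*w).as_rotvec(degrees=True))
E
```

```text
[ 0.62810131 -0.03187587  0.09      ] -0.24311398711384938 -0.23773251483527735 0.18088919951193272 0.23773861701209478
aper [ 0.59036872 -0.10191338  0.09      ] [ 0.59056776 -0.10159244  0.09      ]
face [[ 0.48763969  0.11719637  0.07      ]
 [ 0.45466722 -0.01665279  0.07      ]] 0.1378505790480641 [[-0.1718749   0.11140475 -0.02      ]
 [-0.17208065 -0.02644567 -0.02      ]]
facemid [0.47115345 0.05027179 0.07      ]
yaw -0.2400388600975225
[[-0.936  0.351  0.   ]
 [ 0.351  0.936  0.   ]
 [-0.     0.    -1.   ]]
tool move mm [-373.83266918 -318.41759236  191.32181946] dr [ 4.81905205e-03  8.04938052e-04 -6.80687885e+00]
tool move mm [-373.83266918 -318.41759236  191.32181946] dr [ 1.21801235e-03 -7.29207040e-03  1.73193121e+02]
```

{"method": "apply_moves", "body": {
  "plan": [
    {"claw": 1,"linear": [-50,-43,0],"dr": [0,0,-7]},
    {"claw": 1,"linear": [-90,-74,0],"dr": [0,0,-7]},
    {"claw": 1,"linear": [-125,-106,0],"dr": [0,0,-7]},
    {"claw": 1,"linear": [-160,-136,0],"dr": [0,0,-7]},
    {"claw": 1,"linear": [-195,-166,0],"dr": [0,0,-7]},
    {"claw": 1,"linear": [-230,-196,0],"dr": [0,0,-7]},
    {"claw": 1,"linear": [-265,-226,0],"dr": [0,0,-7]},
    {"claw": 1,"linear": [-300,-256,20],"dr": [0,0,-7]},
    {"claw": 1,"linear": [-335,-286,50],"dr": [0,0,-7]},
    {"claw": 1,"linear": [-374,-318,90],"dr": [0,0,-7]},
    {"claw": 1,"linear": [-374,-318,130],"dr": [0,0,-7]},
    {"claw": 1,"linear": [-374,-318,150],"dr": [0,0,-7]}
  ]
}}

```text
t: 2.0
eef_pos: [0.4216, 0.0604, 0.0777]
tcp_rot: [-3.14, -0.004, 2.901]
ft_force: [-0.6, 0.2, -1.5]
opening: 0.0
grasp_force: 0.0
```

{"method": "apply_moves", "body": {
  "plan": [
    {"claw": 1,"linear": [0,0,30],"dr": [0,0,0]},
    {"claw": 1,"linear": [-15,0,36],"dr": [0,0,0]},
    {"claw": 1,"linear": [-27,0,36],"dr": [0,0,0]},
    {"claw": 1,"linear": [-36,0,36],"dr": [0,0,0]},
    {"claw": 1,"linear": [-44,0,36],"dr": [0,0,0]},
    {"claw": 1,"linear": [-52,0,36],"dr": [0,0,0]},
    {"claw": 1,"linear": [-60,0,36],"dr": [0,0,0]},
    {"claw": 1,"linear": [-68,0,36],"dr": [0,0,0]},
    {"claw": 1,"linear": [-76,0,36],"dr": [0,0,0]},
    {"claw": 1,"linear": [-84,0,36],"dr": [0,0,0]},
    {"claw": 1,"linear": [-92,0,36],"dr": [0,0,0]},
    {"claw": 1,"linear": [-98,0,36],"dr": [0,0,0]}
  ]
}}

```text
t: 3.2
eef_pos: [0.519, 0.0393, 0.0454]
tcp_rot: [3.142, 0.0, 2.905]
ft_force: [-1.9, -0.9, -0.3]
opening: 0.0
grasp_force: 0.9
```

{"method": "apply_moves", "body": {
  "plan": [
    {"claw": 1,"linear": [-4,0,0],"dr": [0,0,0]},
    {"claw": 1,"linear": [-7,0,0],"dr": [0,0,0]},
    {"claw": 1,"linear": [-9,0,0],"dr": [0,0,0]},
    {"claw": 1,"linear": [-9,0,0],"dr": [0,0,0]}
  ]
}}

```text
t: 3.6
eef_pos: [0.5276, 0.0375, 0.0456]
tcp_rot: [3.141, 0.001, 2.905]
ft_force: [-0.7, -0.2, -0.6]
opening: 0.0005
grasp_force: 0.2
```

{"method": "apply_moves", "body": {
  "plan": [
    {"claw": 1,"linear": [-2,0,0],"dr": [0,0,0]},
    {"claw": 1,"linear": [-4,0,0],"dr": [0,0,0]},
    {"claw": 1,"linear": [-4,0,0],"dr": [0,0,0]}
  ]
}}

```text
t: 3.9
eef_pos: [0.5295, 0.037, 0.0455]
tcp_rot: [3.141, -0.003, 2.905]
ft_force: [-4.1, 1.3, 3.8]
opening: 0.0001
grasp_force: 2.5
```

```bash
python3 - <<'E'
from h import *
t=arm.capture("top")[:,:,::-1]
s=arm.capture("side")[:,:,::-1];
o=np.hstack([cv2.resize(t[110:255,215:360],(400,400),interpolation=2),cv2.resize(s[145:265,180:300],(400,400),interpolation=2)])
cv2.imwrite("pics/d1.png",o)
m=np.array([.6281,-.0319,.09]);Q=R.from_euler("z",-.24).as_matrix();s=arm.get_state();print((s["eef_pos"]-m)@Q,s["ft_force"])
E
```

```text
[-0.11209679  0.04351921 -0.04447003] [-5.13489068  0.62564727  3.40790216]
```

{"method": "apply_moves", "body": {
  "plan": [
    {"claw": 1,"linear": [-3,0,0],"dr": [0,0,0]},
    {"claw": 1,"linear": [-3,0,0],"dr": [0,0,0]}
  ]
}}

```text
t: 4.2
eef_pos: [0.5295, 0.037, 0.0455]
tcp_rot: [3.141, -0.009, 2.906]
ft_force: [-11.8, 1.6, 7.9]
opening: 0.0
grasp_force: 6.0
```

View pics/d1.png

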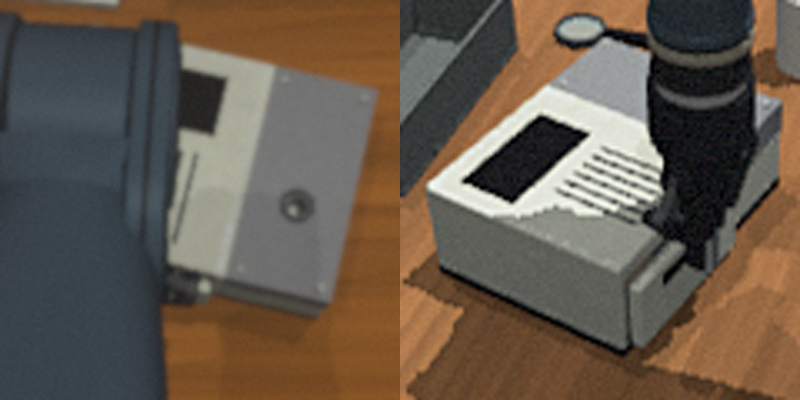

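The drawer stopped at scanner x = -0.102 with the force rising to 12 N, so it is shut. Now I'll back off and rise.

{"method": "apply_moves", "body": {
  "plan": [
    {"claw": 1,"linear": [30,0,0],"dr": [0,0,0]},
    {"claw": 1,"linear": [50,0,-30],"dr": [0,0,0]},
    {"claw": 0.3,"linear": [50,0,-75],"dr": [0,0,0]},
    {"claw": 0.3,"linear": [50,0,-120],"dr": [0,0,0]},
    {"claw": 0.3,"linear": [50,0,-165],"dr": [0,0,0]},
    {"claw": 0.3,"linear": [50,0,-175],"dr": [0,0,0]}
  ]
}}

```text
t: 4.8
eef_pos: [0.4888, 0.0475, 0.2275]
tcp_rot: [3.139, 0.013, 2.905]
ft_force: [0.6, -0.2, 0.9]
opening: 0.0298
grasp_force: 0.0
```

```bash
python3 - <<'E'
from h import *
from scipy.optimize import least_squares
# triangulate B,C tip/top from top & side (first pictures)
def tri(u,v):
    f=lambda P:np.r_[(proj("top",P)-u).ravel(),(proj("side",P)-v).ravel()]
    r=least_squares(f,[.5,.3,.1]);return r.x.round(3),r.fun.round(1)
T=lambda x,y:np.array([60+(x-580)/2.095,170+(y-300)/2.1]);S=lambda x,y:np.array([190+(x-580)/2.2,265+y/2.2])
print("Btop",tri(T(603,370),S(613,85)),"Btip",tri(T(687,403),S(634,210)))
print("Ctop",tri(T(655,470),S(750,56)),"Ctip",tri(T(732,484),S(752,183)))
print("Atop",tri(T(718,366),S(648,33)),"Acollar",tri(T(749,381),S(656,92)))
s=arm.get_state();print(s["eef_pos"],s["tcp_rot"],s["qpos"],s["opening"])
Q=R.from_euler("xyz",s["tcp_rot"])
tgt=np.array([.541,.300,.30]);w=R.from_euler("xyz",[np.pi,0,-np.pi/2])
tgt=tgt+np.array([0,-.0,0]);print(Q.inv().apply(tgt-s["eef_pos"])*1000,(Q.inv()*w).as_rotvec(degrees=True))
E
```

```text
Btop (array([0.528, 0.391, 0.186]), array([ 0. ,  0.1, -0.1, -0. ])) Btip (array([ 0.529,  0.392, -0.002]), array([-0. , -0.1,  0.1,  0. ]))
Ctop (array([0.437, 0.335, 0.188]), array([ 0. ,  0.1, -0.1, -0. ])) Ctip (array([ 0.437,  0.335, -0.002]), array([ 0. ,  0.3, -0.2, -0. ]))
Atop (array([0.541, 0.304, 0.14 ]), array([ 0. ,  0.3, -0.2, -0.1])) Acollar (array([0.542, 0.304, 0.053]), array([ 0.1,  0.7, -0.6, -0.2]))
[0.48876837 0.04747444 0.22754681] [3.13875508 0.01311892 2.90519345] [-3.99758456e-02 -5.59275416e-02 -1.19819566e-02  1.60132149e+00
  2.22763924e-04  1.96406244e-01] 0.02982994923848328
[  7.41222882 257.93989346 -71.82504134] [  -0.56347571    0.68190855 -103.54186456]
```

{"method": "apply_moves", "body": {
  "plan": [
    {"claw": 0,"linear": [2,45,0],"dr": [0,0,-8]},
    {"claw": 0,"linear": [4,90,0],"dr": [0,0,-16]},
    {"claw": 0,"linear": [6,135,0],"dr": [0,0,-24]},
    {"claw": 0,"linear": [7,180,0],"dr": [0,0,-32]},
    {"claw": 0,"linear": [8,225,0],"dr": [0,0,-40]},
    {"claw": 0,"linear": [9,261,0],"dr": [0,0,-45]},
    {"claw": 0,"linear": [9,261,0],"dr": [0,0,-45]},
    {"claw": 0,"linear": [9,261,0],"dr": [0,0,-45]}
  ]
}}

```text
t: 5.6
eef_pos: [0.5375, 0.304, 0.2192]
tcp_rot: [-3.141, -0.001, -2.592]
ft_force: [-0.7, 0.1, 0.0]
opening: 0.0426
grasp_force: 0.0
```

```bash
python3 - <<'E'
from h import *
s=arm.get_state();w=arm.capture("wrist")[:,:,::-1].copy();cv2.imwrite("pics/w1.png",w)
print(s["eef_pos"],s["tcp_rot"],s["opening"],proj("wrist",[[.541,.304,.14],[.541,.304,.06],[.541,.304,.055],[.59,-.102,.09]],s))
E
```

```text
[0.5374812  0.30396613 0.2192297 ] [-3.14126423e+00 -1.14205743e-03 -2.59182584e+00] 0.04261863856513652 [[274.54810878 222.26694829]
 [275.38152225 195.92925398]
 [275.42037703 194.70960287]
 [-33.47751482  69.45914079]]
```

View pics/w1.png

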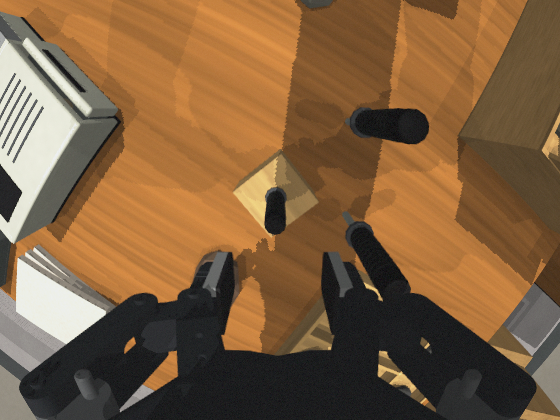

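The wrist view shows the stylus in its stand, with the handle top at (275,226) and the collar at (275,194), within about 2 mm of the prediction. Next I'll descend and grip.

{"method": "apply_moves", "body": {
  "plan": [
    {"claw": 0,"linear": [-3,-2,30],"dr": [0,0,0]},
    {"claw": 0,"linear": [-3,-2,65],"dr": [0,0,0]},
    {"claw": 0,"linear": [-3,-2,100],"dr": [0,0,0]},
    {"claw": 0,"linear": [-3,-2,128],"dr": [0,0,0]},
    {"claw": 0,"linear": [-3,-2,133],"dr": [0,0,0]},
    {"claw": 0,"linear": [-3,-2,133],"dr": [0,0,0]},
    {"claw": 1,"linear": [-3,-2,133],"dr": [0,0,0]},
    {"claw": 1,"linear": [-3,-2,133],"dr": [0,0,0]},
    {"claw": 1,"linear": [-3,-2,133],"dr": [0,0,0]},
    {"claw": 1,"linear": [-3,-2,133],"dr": [0,0,0]},
    {"claw": 1,"linear": [-3,-2,133],"dr": [0,0,0]}
  ],
  "squeeze": 70
}}

```text
t: 6.75
eef_pos: [0.5429, 0.3037, 0.0903]
tcp_rot: [-3.14, 0.005, -2.593]
ft_force: [-0.1, 0.1, 5.7]
opening: 0.0144
grasp_force: 68.1
```

{"method": "apply_moves", "body": {
  "plan": [
    {"claw": 1,"linear": [0,0,-15],"dr": [0,0,0]},
    {"claw": 1,"linear": [0,0,-40],"dr": [0,0,0]},
    {"claw": 1,"linear": [0,0,-70],"dr": [0,0,0]},
    {"claw": 1,"linear": [0,0,-100],"dr": [0,0,0]},
    {"claw": 1,"linear": [0,0,-120],"dr": [0,0,0]},
    {"claw": 1,"linear": [0,0,-120],"dr": [0,0,0]},
    {"claw": 1,"linear": [0,0,-120],"dr": [0,0,0]}
  ]
}}

```text
t: 7.45
eef_pos: [0.5413, 0.3034, 0.2076]
tcp_rot: [3.142, 0.001, -2.593]
ft_force: [-1.4, 1.2, -1.0]
opening: 0.0143
grasp_force: 68.2
```

```bash
python3 - <<'E'
from h import *
s=arm.get_state();w=arm.capture("wrist")[:,:,::-1].copy()
t=arm.capture("side")[:,:,::-1]
Q=R.from_euler("xyz",s["tcp_rot"])
P=[s["eef_pos"]+Q.apply([0,0,z]) for z in (-.035,.030,.035,.085)]
print(s["eef_pos"],s["tcp_rot"],s["opening"],s["grasp_force"],s["ft_force"],proj("wrist",P,s),proj("side",P))
cv2.imwrite("pics/w2.png",np.hstack([cv2.resize(w[120:320,180:380],(400,400),interpolation=2),cv2.resize(t[200:350,150:300],(400,400),interpolation=2)]))
print(Q.inv().apply(np.array([.5905,-.1018,s["eef_pos"][2]])-s["eef_pos"])*1000)
E
```

```text
[0.54128753 0.30341081 0.20761735] [ 3.14158255e+00  8.39876865e-04 -2.59262825e+00] 0.014348568107462814 68.15713763237 [-1.3681892   1.21611659 -1.01999357] [[276.33915605 306.32736255]
 [276.81378525 244.17592298]
 [276.83851391 240.96610283]
 [277.03323298 215.78603662]] [[215.70131634 242.22796725]
 [218.95825782 266.62820085]
 [219.19339776 268.3898136 ]
 [221.43604907 285.19122563]]
[ 1.69459138e+02 -3.71350572e+02 -1.46078198e-01]
```

View pics/w2.png

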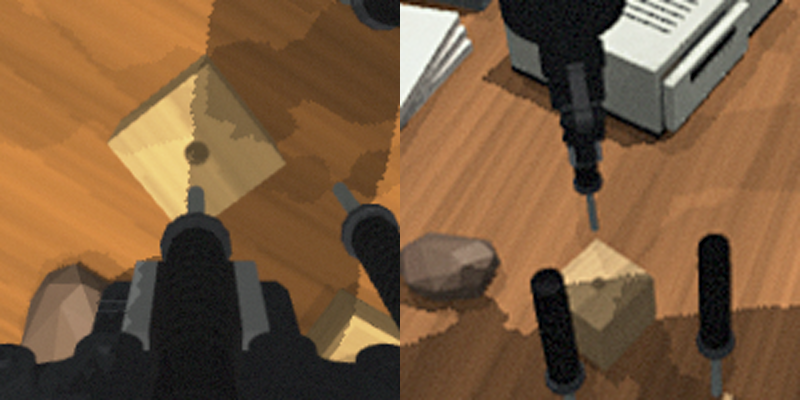

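The stylus is held straight: its tip is at wrist pixel (278,214) against (277,216) predicted. The stand hole is empty and the stones are untouched. Moving over the aperture.

{"method": "apply_moves", "body": {
  "plan": [
    {"claw": 1,"linear": [13,-28,-5],"dr": [0,0,0]},
    {"claw": 1,"linear": [30,-66,-5],"dr": [0,0,0]},
    {"claw": 1,"linear": [48,-105,-5],"dr": [0,0,0]},
    {"claw": 1,"linear": [66,-144,-5],"dr": [0,0,0]},
    {"claw": 1,"linear": [84,-183,-5],"dr": [0,0,0]},
    {"claw": 1,"linear": [101,-222,-5],"dr": [0,0,0]},
    {"claw": 1,"linear": [119,-261,-5],"dr": [0,0,0]},
    {"claw": 1,"linear": [137,-300,-5],"dr": [0,0,0]},
    {"claw": 1,"linear": [153,-335,-5],"dr": [0,0,0]},
    {"claw": 1,"linear": [164,-360,-5],"dr": [0,0,0]},
    {"claw": 1,"linear": [170,-371,-2],"dr": [0,0,0]},
    {"claw": 1,"linear": [170,-371,0],"dr": [0,0,0]}
  ]
}}

```text
t: 8.75
eef_pos: [0.5887, -0.1031, 0.2051]
tcp_rot: [3.139, -0.002, -2.595]
ft_force: [-0.2, 0.0, -0.7]
opening: 0.0144
grasp_force: 68.3
```

{"method": "apply_moves", "body": {
  "plan": [
    {"claw": 1,"linear": [0,0,10],"dr": [0,0,0]},
    {"claw": 1,"linear": [0,0,15],"dr": [0,0,0]},
    {"claw": 1,"linear": [0,0,15],"dr": [0,0,0]}
  ]
}}

```text
t: 9.05
eef_pos: [0.5887, -0.1002, 0.1905]
tcp_rot: [3.139, -0.002, -2.591]
ft_force: [-0.3, -0.2, -0.3]
opening: 0.0146
grasp_force: 68.3
```

```bash
python3 - <<'E'
from h import *
s=arm.get_state();w=arm.capture("wrist")[:,:,::-1].copy()
t=arm.capture("side")[:,:,::-1]
Q=R.from_euler("xyz",s["tcp_rot"]);A=np.array([.5905,-.1018,.09])
P=[s["eef_pos"]+Q.apply([0,0,.085]),A]
print(s["eef_pos"],s["tcp_rot"],s["opening"],s["ft_force"],proj("wrist",P,s),proj("side",P))
cv2.imwrite("pics/w3.png",np.hstack([cv2.resize(w[160:280,220:340],(400,400),interpolation=2),cv2.resize(t[110:230,200:320],(400,400),interpolation=2)]))
print(Q.inv().apply(A-s["eef_pos"])*1000)
E
```

```text
[ 0.58866921 -0.10017623  0.19047626] [ 3.13896725e+00 -1.96026582e-03 -2.59066478e+00] 0.014598050463224975 [-0.31425495 -0.18300865 -0.28207791] [[277.03220745 215.78123822]
 [273.74938112 211.00694508]] [[264.99413324 171.41285721]
 [264.55058825 175.47122325]]
[ -0.90685986  -2.60567164 100.46818495]
```

View pics/w3.png

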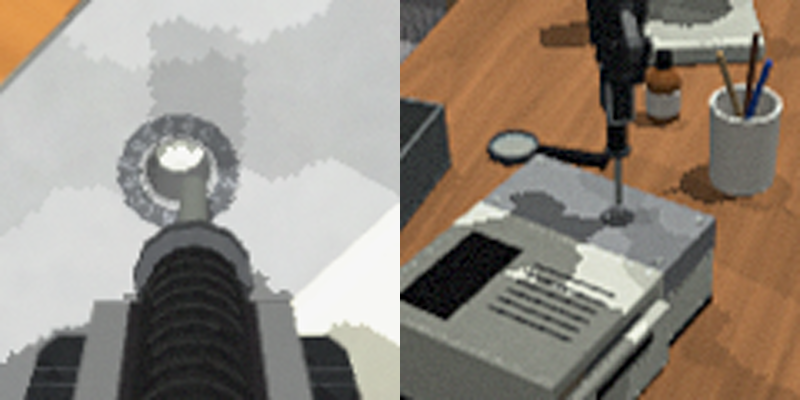

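The wrist view puts the hole's centre at (273.7,210.4) against (273.7,211.0) predicted. The tip column is about 278, so it needs about -3 mm in tool y.

{"method": "apply_moves", "body": {
  "plan": [
    {"claw": 1,"linear": [-1,-3,0],"dr": [0,0,0]},
    {"claw": 1,"linear": [-1,-3,0],"dr": [0,0,0]},
    {"claw": 1,"linear": [-1,-3,6],"dr": [0,0,0]},
    {"claw": 1,"linear": [-1,-3,9],"dr": [0,0,0]},
    {"claw": 1,"linear": [-1,-3,9],"dr": [0,0,0]}
  ]
}}

```text
t: 9.65
eef_pos: [0.5915, -0.104, 0.1823]
tcp_rot: [3.14, -0.001, -2.593]
ft_force: [-0.3, -0.2, -1.1]
opening: 0.0142
grasp_force: 68.3
```

```bash
python3 - <<'E'
from h import *
s=arm.get_state();w=arm.capture("wrist")[:,:,::-1].copy()
t=arm.capture("top")[:,:,::-1]
Q=R.from_euler("xyz",s["tcp_rot"]);A=np.array([.5905,-.1018,.09])
P=[s["eef_pos"]+Q.apply([0,0,.085]),A]
print(s["eef_pos"],s["tcp_rot"],s["opening"],s["ft_force"],proj("wrist",P,s))
cv2.imwrite("pics/w4.png",cv2.resize(w[160:260,220:340],(720,600),interpolation=2))
print(Q.inv().apply(A-s["eef_pos"])*1000)
E
```

```text
[ 0.5915043  -0.10399047  0.18225782] [ 3.14028346e+00 -1.17123558e-03 -2.59294407e+00] 0.01422097404507873 [-0.30088831 -0.21950528 -1.14123218] [[277.03299885 215.78189721]
 [280.05244037 213.42919883]]
[-0.39355812  2.27196396 92.26047275]
```

View pics/w4.png

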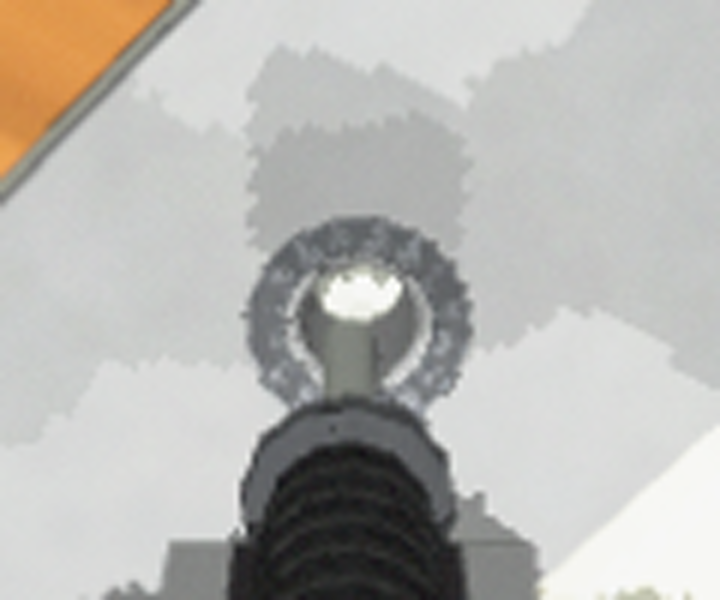

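The tip column is 278.7 and the hole's centre is at (280,213), so the offset is about 1 mm with 4.5 mm of margin. Descending into the hole.

{"method": "apply_moves", "body": {
  "plan": [
    {"claw": 1,"linear": [0,1,0],"dr": [0,0,0]},
    {"claw": 1,"linear": [0,1,6],"dr": [0,0,0]},
    {"claw": 1,"linear": [0,1,12],"dr": [0,0,0]},
    {"claw": 1,"linear": [0,1,18],"dr": [0,0,0]},
    {"claw": 1,"linear": [0,1,22],"dr": [0,0,0]},
    {"claw": 1,"linear": [0,1,22],"dr": [0,0,0]}
  ]
}}

```text
t: 10.35
eef_pos: [0.5908, -0.103, 0.1599]
tcp_rot: [3.14, -0.002, -2.593]
ft_force: [-0.2, -0.4, -0.7]
opening: 0.0147
grasp_force: 68.3
```

{"method": "apply_moves", "body": {
  "plan": [
    {"claw": 1,"linear": [0,0,4],"dr": [0,0,0]},
    {"claw": 1,"linear": [0,0,8],"dr": [0,0,0]},
    {"claw": 1,"linear": [0,0,10],"dr": [0,0,0]},
    {"claw": 1,"linear": [0,0,10],"dr": [0,0,0]}
  ]
}}

```text
t: 10.75
eef_pos: [0.5918, -0.1033, 0.1516]
tcp_rot: [-3.141, 0.001, -2.593]
ft_force: [0.3, 0.6, 2.5]
opening: 0.0142
grasp_force: 68.3
```

{"method": "apply_moves", "body": {
  "plan": [
    {"claw": 1,"linear": [0,0,2],"dr": [0,0,0]},
    {"claw": 1,"linear": [0,0,4],"dr": [0,0,0]},
    {"claw": 1,"linear": [0,0,4],"dr": [0,0,0]}
  ]
}}

```text
t: 11.05
eef_pos: [0.5918, -0.1033, 0.1478]
tcp_rot: [-3.141, 0.001, -2.593]
ft_force: [-1.1, 0.1, 4.2]
opening: 0.0146
grasp_force: 68.4
```

{"method": "apply_moves", "body": {
  "plan": [
    {"claw": 1,"linear": [0,0,2],"dr": [0,0,0]},
    {"claw": 1,"linear": [0,0,3],"dr": [0,0,0]},
    {"claw": 1,"linear": [0,0,3],"dr": [0,0,0]}
  ]
}}

```text
t: 11.35
eef_pos: [0.5921, -0.1033, 0.1469]
tcp_rot: [-3.14, 0.002, -2.593]
ft_force: [-2.3, 0.5, 10.8]
opening: 0.0144
grasp_force: 69.4
```

{"method": "apply_moves", "body": {
  "plan": [
    {"claw": 1,"linear": [0,0,2],"dr": [0,0,0]},
    {"claw": 1,"linear": [0,0,2],"dr": [0,0,0]},
    {"claw": 1,"linear": [0,0,2],"dr": [0,0,0]}
  ]
}}

```text
t: 11.65
eef_pos: [0.5924, -0.1033, 0.1468]
tcp_rot: [-3.138, 0.003, -2.593]
ft_force: [-2.8, 0.7, 15.0]
opening: 0.0144
grasp_force: 70.2
```

{"method": "apply_moves", "body": {
  "plan": [
    {"claw": 1,"linear": [0,0,0],"dr": [0,0,0]},
    {"claw": 1,"linear": [0,0,0],"dr": [0,0,0]},
    {"claw": 1,"linear": [0,0,0],"dr": [0,0,0]},
    {"claw": 1,"linear": [0,0,0],"dr": [0,0,0]}
  ]
}}

```text
t: 12.05
eef_pos: [0.5924, -0.1033, 0.1467]
tcp_rot: [-3.138, 0.003, -2.593]
ft_force: [-4.7, 1.6, 15.2]
opening: 0.0142
grasp_force: 70.2
```

```bash
python3 - <<'E'
from h import *
w=arm.capture("wrist")[:,:,::-1];t=arm.capture("side")[:,:,::-1]
cv2.imwrite("pics/w5.png",np.hstack([cv2.resize(w[160:260,220:320],(400,400),interpolation=2),cv2.resize(t[100:260,170:330],(400,400),interpolation=2)]))
E
```

```text
(no output)
```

View pics/w5.png

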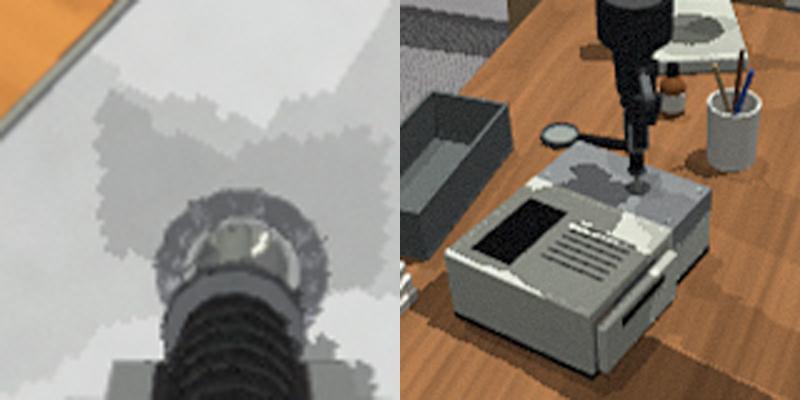

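The rod is inside the hole, pressing at a steady 15 N. The drawer face sits at its shut position, and the lens and vial are where they were. Handing in.

```bash
python3 -c "
from station import arm
print(arm.close_job())"
```

```text
the job is handed in; nothing more can be done
None
```

I pushed the drawer shut on the specimen, took the smallest stylus from its stand, and handed the job in while still gripping it, with its tip holding the button against its stop at about 15 N; the hand-in gave no verdict.

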